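Wipe the chocolate chunks off the board

TASK

Take the scraper block and wipe all four chocolate chunks off the chopping board into the low tray at its end; move the chunks only with the scraper, not with your fingers. Then leave the scraper standing upright on its steel edge on the cleared board, and leave the mug and the jug where they are.

Things in the scene. Friction and masses are not known exactly. Their poses are not given: they have to be found in the camera images.
- board: light wooden chopping board, 180 mm (its x) x 260 mm (its y), top face 30 mm above the worktop, heavy and does not move. Origin: centre of its underside, on the worktop; z up, y along its length, which runs roughly across the view (within 0.12 rad of world y). Flat top, no rim. Wall cabinets hang over the back, from x = 0.57 m, 0.45 m above the worktop: keep the wrist clear.
- baking_tray: low open aluminium baking tray, 200 mm (x) x 140 mm (y), walls 18 mm high, 3 mm thick, floor 3 mm, 0.8 kg, loose. Origin: centre of its underside; axes parallel to the board's. It stands against one end of the board (left or right, it varies), 3 mm from the end face, centre 203 mm from the board's centre; its rim is 12 mm below the board's top.
- scraper: scraper block: dark wooden bar 156 mm long (x), 26 mm thick (y), on a steel shoe 160 x 30 mm, 14 mm high; 70 mm high in all, 0.2 to 0.45 kg. Origin: centre of the flat underside; z up. Both long faces are alike. It starts upright on the worktop off the board's other end, 203 mm from the board's centre, turned up to 0.5 rad from the board's x. Grasp across its thickness, 40 to 55 mm up.
- chunk_1: broken chunk of dark chocolate, a rough flat slab about 45 x 32 mm and 12 mm thick, 20 g, loose; at the start it lies flat on the board. Origin: centre of its underside; z up through its thickness. All four lie wholly within 68 mm (board x) and 83 mm (board y) of the board's centre.
- chunk_2: broken chunk of dark chocolate, a rough flat slab about 45 x 32 mm and 12 mm thick, 20 g, loose; at the start it lies flat on the board. Origin: centre of its underside; z up through its thickness.
- chunk_3: broken chunk of dark chocolate, a rough flat slab about 45 x 32 mm and 12 mm thick, 20 g, loose; at the start it lies flat on the board. Origin: centre of its underside; z up through its thickness.
- chunk_4: broken chunk of dark chocolate, a rough flat slab about 45 x 32 mm and 12 mm thick, 20 g, loose; at the start it lies flat on the board. Origin: centre of its underside; z up through its thickness.
- mug_grey: bystander: grey mug, 86 mm wide, 88 mm high, on a cork coaster at the left. Origin: centre of its underside.
- milk_jug: bystander: light grey milk jug, 85 mm wide, 98 mm high, at the right. Origin: centre of its underside.
Not all that is in view belongs to the job. What is shaped like the chunk_1 but orange or yellow is not meant.

How it is judged:
At the end, for the whole second after the job is handed in: Each chunk's centre is inside the tray's outline and less than 30 mm above the tray's underside, at rest; the scraper's centre is over the board, its underside on the board's top (26 to 35 mm above the board's underside), tilted less than 0.12 rad, at rest (x of chunk_1 in the frame of baking_tray between -0.1 and 0.1 m and y of chunk_1 in the frame of baking_tray between -0.07 and 0.07 m and z of each of chunk_1, chunk_2, chunk_3, chunk_4 in the frame of baking_tray below 0.03 m and linear speed of each of chunk_1, chunk_2, chunk_3, chunk_4, scraper below 0.02 m/s and x of chunk_2 in the frame of baking_tray between -0.1 and 0.1 m and y of chunk_2 in the frame of baking_tray between -0.07 and 0.07 m and x of chunk_3 in the frame of baking_tray between -0.1 and 0.1 m and y of chunk_3 in the frame of baking_tray between -0.07 and 0.07 m and x of chunk_4 in the frame of baking_tray between -0.1 and 0.1 m and y of chunk_4 in the frame of baking_tray between -0.07 and 0.07 m and x of scraper in the frame of board between -0.09 and 0.09 m and y of scraper in the frame of board between -0.13 and 0.13 m and z of scraper in the frame of board between 0.026 and 0.035 m and angle between scraper's own z axis and vertical below 0.12 rad); the robot touches nothing.
It fails at once if a chunk is pushed or gripped by the fingers or arm (more than 1 N) (contact force between any of the fingers, the arm and chunk_1 above 1 N or contact force between any of the fingers, the arm and chunk_2 above 1 N or contact force between any of the fingers, the arm and chunk_3 above 1 N or contact force between any of the fingers, the arm and chunk_4 above 1 N).
It fails at once if the mug or the jug is moved by more than 30 mm (distance of any of mug_grey, milk_jug from where it was at the start of the episode above 0.03 m).
It also fails if it takes over 48 s, if anything falls off the work surface, if the arm or the gripper's body presses on something with over 40 N, if the wrist force passes 120 N, or if a joint passes its speed limit or range.

ROBOT

A 6-joint arm with a two-finger parallel gripper is mounted at the origin on a cart in front of the work surface, level with it; the furniture and walls round the work are solid. World frame = base frame: x ahead of the robot, y to its left, z up, the work surface at z = 0. Lengths are in m, angles in rad, forces in N, time in s.
With the tool pointing down it reaches from about 0.3 to 0.875 m from the base axis. Payload 6.4 kg.
Tool frame: the origin (TCP) lies midway between the tips of the shut fingers; the grasp point (between the pads) lies 19 mm behind it; z points along the fingers, y is the line along which they close (so a half turn about z gives the same grasp; the last joint's range is limited). The gripper opens to 85 mm and grips with 20 to 120 N. Pads are 22 mm wide; open, the fingers measure 114 mm over their backs; the gripper's body (76 mm by 85 mm) begins 54 mm behind the grasp point. The pads swing forward as they close: fully open they stand 13 mm farther back than shut.
Start: joints at [1.109, 0.181, 1.607, -0, 1.354, -0.206], TCP at [0.145, 0.556, 0.207] pointing down, gripper open.
Joint ranges: [-2.99, 2.99], [-0.89, 2.07], [0.3, 2.58], [-1.14, 4.28], [0, 2.63], [-3.12, 3.12]. Speed limits (rad/s): [2.57, 2.57, 3.01, 3.14, 3.14, 3.14].

INTERFACE

Orientations are given as a unit quaternion [w, x, y, z].
In Python, from bench import ctrl gives the robot as it stands.
- The arm moves only by the tool drive_tool, never from a script. Its argument "plan" is a list that holds one entry, the list of rows, each a list of 4 numbers: the shift along the tool's x, y, z scaled (see below), then the turn about the tool's z scaled (see below). In form: [[[x, y, z, roll], ...]]. A call has 1 to 12 rows; each row is the pose to reach, as a shift and turn from the pose commanded when the call began, along the tool's axes at that moment, turning the shorter way round; what a row does not reach only later rows make up. The controller multiplies each number of a shift by 400 mm and each number of a turn by 180 degrees. A row lasts 1/12 s, in which the tool goes at most 41.7 mm and 7.16 degrees, less where a joint would pass 70% of its speed; a pose out of reach is approached as far as the arm can. A call with a number of a shift or a turn outside -1 to 1 is refused whole. A call with a gripper value outside its range is refused whole. "jaw" is the closure, from 0 (fully open) to 1 (shut), set as the call begins (left out, the last holds). The fingers move at their own pace and stop on an object; the grip force is fixed at half the most. Time passes only in rows, so rows that repeat a pose let the fingers close. It gives the time, the measured TCP pose, the force, the opening and the grip force at its end, in the units of the state.
- ctrl.get_obs(): the state, without advancing time (a new reading comes with each control period).
- ctrl.camera(name): name is "side" or "top" or "wrist"; returns (picture, depth): 384x512x3 uint8, red, green, blue; 384x512 float32, m along the optical axis (not along the pixel's ray), 0 where there is no reading.
- ctrl.camera_info(name): a dict with "camera_matrix" (3x3 intrinsics, pixels), "R" (3x3) and "t" (3): a world point X has camera coordinates R X + t; the wrist camera has in their place "T_tool_cam" (4x4, takes a point from camera to tool coordinates, whose origin is the TCP and whose axes are the flange's). Camera axes: x right, y down, z forward; pixel columns grow to the right and rows downward; lengths in m; the calibration is good to about 2 mm. A picture is of the moment at which its call begins: read the wrist's pose just before it. camera_info takes no time and is no camera call.
- ctrl.hand_in(): hands the job in; it is judged then, once.
The state is a dict: "time_s": time; "q": joint angles; "dq": joint speeds; "joint_efforts": joint torques, N m; "eef_pos": TCP position; "eef_rot": TCP orientation; "wrist_force": force on the tool from outside, world axes, zero at the start; "torque": the same for the moment, N m; "opening": opening from 0.0 (shut) to 1.0 (fully open); "grasp_force": force on a finger pad.
Only numpy, scipy, OpenCV 4.12 (cv2) and the standard library are available. Lean on these libraries where they do the work, as an engineer would, in place of code of your own. Each camera call takes 0.05 s, during which the arm holds its last target. There are 200 camera calls.

## Working session

There is one attempt and no reset: what is moved stays moved. The work goes in short steps, Python scripts to look and compute and a tool call to move; the robot and the scene stay as the last step left them, time stands still between calls to the robot, and variables do not carry over. Pictures are saved under pics/ and viewed, at most 10 in all, crops included, and the job is handed in when it is done.

Besides the shell and the picture viewer there is one more tool, called after "Call:" as name(argument=value, ...) on one line, values as JSON. drive_tool: Moves the arm, as the interface text tells. Its arguments: {"type":"object","properties":{"plan":{"type":"array"},"jaw":{"type":"number"}},"required":["plan"]}

```bash
mkdir -p pics; python3 - <<'E'
from bench import ctrl
import cv2,numpy as np
o=ctrl.get_obs();print(o['time_s'],o['eef_pos'],o['eef_rot'],o['opening'])
for n in('top','side'):
    p,d=ctrl.camera(n);np.savez(''+n,p=p,d=d)
    cv2.imwrite(f'pics/{n}0.png',cv2.resize(p[:,:,::-1],(800,600)))
    print(n,ctrl.camera_info(n))
E
```

```text
0.0 [0.14521056 0.55574854 0.20657851] [-3.06794024e-04  1.27583806e-01  9.91827393e-01 -8.37103505e-04] 1.004467465860576
top {'camera_matrix': array([[497.69914445,   0.        , 255.27130573],
       [  0.        , 497.69914445, 194.45905368],
       [  0.        ,   0.        ,   1.        ]]), 'R': array([[-0.01071503, -0.99990133, -0.00908383],
       [-0.99342265,  0.01168042, -0.11390789],
       [ 0.11400275,  0.00780356, -0.99344979]]), 't': array([-0.01976789,  0.47825291,  1.47883058])}
side {'camera_matrix': array([[384.25540381,   0.        , 263.32070924],
       [  0.        , 384.25540381, 194.52479168],
       [  0.        ,   0.        ,   1.        ]]), 'R': array([[ 0.89500785, -0.44601828, -0.00535122],
       [-0.28431645, -0.56120094, -0.77731439],
       [ 0.34369331,  0.69722392, -0.62908959]]), 't': array([-0.44790775,  0.17613641,  1.33719018])}
```

View pics/top0.png

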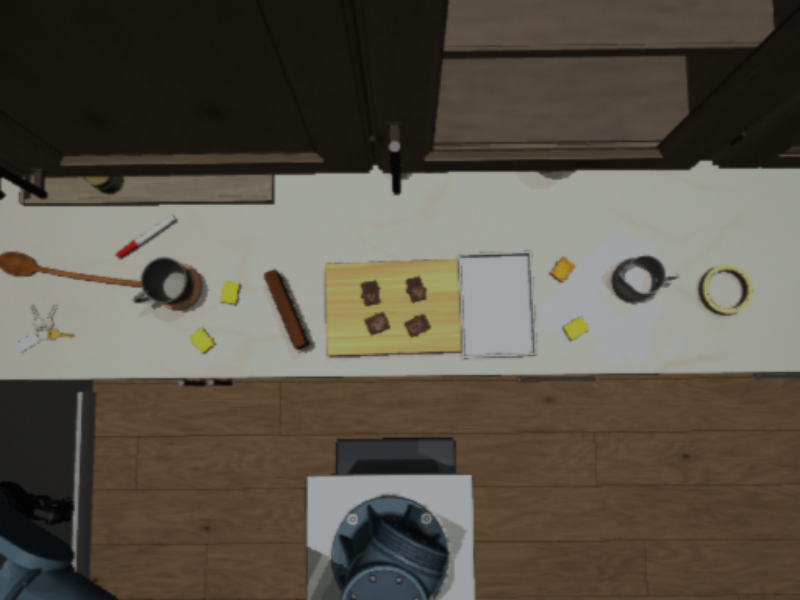

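View pics/side0.png

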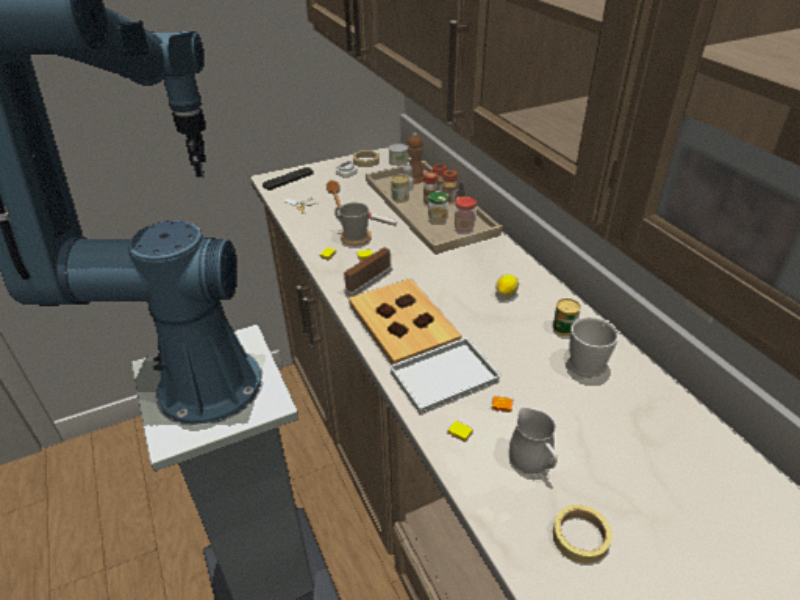

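The top view shows the board at about (393,308), the tray at its right at (497,304), the scraper to the left from (270,272) to (303,348), and four chunks around (371,293), (416,290), (377,323) and (417,325). The mug is at (170,283) and the jug at (638,280). The orange and yellow bits are decoys.

```bash
cat > h.py <<'E'
import numpy as np,cv2
from bench import ctrl
def cloud(n,d,c=None):
    c=ctrl.camera_info(n);K=c['camera_matrix']
    v,u=np.mgrid[:384,:512]
    P=np.stack([(u-K[0,2])/K[0,0]*d,(v-K[1,2])/K[1,1]*d,d],-1)
    return (P-c['t'])@c['R']
def rect(W,m):
    q=W[m]; r=cv2.minAreaRect((q[:,:2]*1000).astype(np.float32))
    return len(q),np.round(r[0],1),np.round(r[1],1),round(r[2],2),'z med/95',np.round(np.percentile(q[:,2],[5,50,95])*1000,1)
E
python3 - <<'E'
from h import *
for n in('top','side'):
    f=np.load(n+'.npz');p,d=f['p'].astype(int),f['d'];W=cloud(n,d);z=W[...,2];x,y=W[...,0],W[...,1]
    R,G,B=p[...,0],p[...,1],p[...,2]
    reg=(d>0)&(x>.28)&(x<.62)&(y<.30)&(y>-.32)
    def blobs(m,k=12):
        c,l,s,_=cv2.connectedComponentsWithStats(m.astype(np.uint8))
        for i in range(1,c):
            if s[i,4]>=k: print('  ',rect(W,l==i))
    print(n,'table z',np.median(z[reg&(abs(z)<.02)]))
    print('scraper');blobs(reg&(z>.045)&(y>.1),30)
    print('board');blobs(reg&(z>.02)&(z<.045)&(R>G+10)&(R-B>60),100)
    print('chunks');blobs(reg&(z>.02)&(z<.06)&(R<110)&(abs(y)<.12))
    print('tray rim');blobs(reg&(z>.010)&(z<.025)&(y<-.05),60)
E
```

```text
top table z 0.00032700861418148773
scraper
   (14105, array([612.8, 200. ]), array([ 14.1, 200. ]), 0.1, 'z med/95', array([535.7, 795.3, 931.3]))
   (491, array([467.7, 190.2]), array([156.2,  26.7]), 22.74, 'z med/95', array([60.1, 68.6, 74.1]))
board
   (659, array([546.5,  -8.4]), array([ 30.3, 254.7]), 2.87, 'z med/95', array([24.4, 29.6, 34.8]))
   (1180, array([471.1, -11.9]), array([256. ,  73.1]), 87.16, 'z med/95', array([23.6, 29.4, 34.9]))
   (258, array([397.5, -51.7]), array([ 25. , 177.3]), 1.47, 'z med/95', array([24.5, 29.8, 35.1]))
chunks
   (164, array([506.8, -56.6]), array([47.4, 36. ]), 16.54, 'z med/95', array([31.3, 40.8, 46.3]))
   (163, array([500.6,  31. ]), array([47.1, 35.4]), 4.92, 'z med/95', array([32.3, 40.9, 47.9]))
   (147, array([440.7,  17.4]), array([34.8, 41.5]), 22.45, 'z med/95', array([32.1, 41.1, 46.9]))
   (157, array([436.8, -58.3]), array([35.6, 42.1]), 27.34, 'z med/95', array([33.2, 41.2, 45.7]))
   (12, array([380.8,  86.6]), array([32.8,  0.3]), 89.72, 'z med/95', array([22.6, 26.2, 29.8]))
   (13, array([383. ,   0.8]), array([ 0.5, 
[... 329 characters left out ...]
[462.4, 188.3]), array([156.7,  31.3]), 22.45, 'z med/95', array([48.1, 65.3, 70.7]))
board
   (1778, array([469.2, -11.8]), array([179.6, 265.2]), 1.37, 'z med/95', array([24.7, 28.3, 32. ]))
chunks
   (75, array([495.5,  27.7]), array([41.6, 32.4]), 11.32, 'z med/95', array([31. , 39.4, 42.8]))
   (77, array([435.3,  15.4]), array([34.9, 44. ]), 21.15, 'z med/95', array([29.7, 39. , 43.8]))
   (80, array([500.8, -60.3]), array([44.7, 33.9]), 20.76, 'z med/95', array([30. , 39.5, 43.2]))
   (83, array([432.5, -59.8]), array([33.7, 45.4]), 36.12, 'z med/95', array([30.2, 39.6, 43.6]))
tray rim
   (463, array([ 474.6, -170. ]), array([206., 239.]), 1.18, 'z med/95', array([10.7, 17.4, 23.5]))
```

Both views agree: scraper at about (0.466, 0.189), yaw 22.7°, top 70 mm up. Board centre is about (0.470, -0.012), yaw about 0.03 rad. I'm moving above the scraper.

Call:
drive_tool(plan=[[[-0.98,-0.665,0.1,-0.208],[-0.98,-0.665,0.1,-0.208],[-0.98,-0.665,0.1,-0.208],[-0.98,-0.665,0.1,-0.208],[-0.98,-0.665,0.1,-0.208],[-0.98,-0.665,0.1,-0.208],[-0.98,-0.665,0.1,-0.208],[-0.98,-0.665,0.1,-0.208],[-0.98,-0.665,0.1,-0.208],[-0.98,-0.665,0.1,-0.208],[-0.98,-0.665,0.1,-0.208],[-0.98,-0.665,0.1,-0.208]]], jaw=0)

```text
time_s: 1.1
eef_pos: [0.4585, 0.1976, 0.1671]
eef_rot: [-0.0, -0.197, 0.98, -0.0]
wrist_force: [-0.3, 0.4, 0.6]
opening: 1.003
grasp_force: 0.0
```

Call:
drive_tool(plan=[[[0,0,0,0],[0,0,0,0],[0,0,0,0]]])

```text
time_s: 1.35
eef_pos: [0.4568, 0.1999, 0.1671]
eef_rot: [-0.001, -0.197, 0.98, 0.0]
wrist_force: [-0.7, 0.8, -0.4]
opening: 0.997
grasp_force: 0.0
```

```bash
cat >> h.py <<'E'
from scipy.spatial.transform import Rotation as Ro
def tool():
    o=ctrl.get_obs();q=o['eef_rot'];return o,Ro.from_quat([q[1],q[2],q[3],q[0]]).as_matrix()
def wrist():
    o,R=tool();c=ctrl.camera_info('wrist');p,d=ctrl.camera('wrist');K=c['camera_matrix'];T=c['T_tool_cam']
    v,u=np.mgrid[:384,:512]
    P=np.stack([(u-K[0,2])/K[0,0]*d,(v-K[1,2])/K[1,1]*d,d],-1)
    return p,d,(P@T[:3,:3].T+T[:3,3])@R.T+o['eef_pos']
def st():
    o,R=tool();print('t',round(o['time_s'],2),'p',o['eef_pos'].round(4),'yang deg',round(np.degrees(np.arctan2(R[1,1],R[0,1])),2),'F',np.round(o['wrist_force'],1),'open',round(o['opening'],3),'grip',round(o['grasp_force'],1),'q6',o['q'].round(2));return o,R
def go(x,y,ang=None,z=None):
    o,R=tool();p=o['eef_pos'];w=np.array([x,y,p[2] if z is None else z])-p
    a=np.degrees(np.arctan2(R[1,1],R[0,1]));print('shift units',(R.T@w/.4).round(4),'roll',None if ang is None else round(-(ang-a)/180,4))
E
python3 - <<'E'
from h import *
st();p,d,W=wrist();z=W[...,2];x,y=W[...,0],W[...,1]
m=(d>0)&(z>.055)&(z<.085)&(x>.36)&(x<.57)&(y>.1)&(y<.28)
print(rect(W,m))
go(.466,.189,112.7)
cv2.imwrite('pics/w0.png',p[:,:,::-1])
E
```

```text
t 1.35 p [0.4568 0.1999 0.1671] yang deg 112.73 F [-0.7  0.8 -0.4] open 0.997 grip 0.0 q6 [ 0.17  0.05  1.84  0.    1.26 -1.79]
(4638, array([466.4, 194. ]), array([155. ,  25.6]), 22.9, 'z med/95', array([68.6, 70.7, 71.9]))
shift units [-0.0108 -0.0355 -0.    ] roll 0.0006
```

View pics/w0.png

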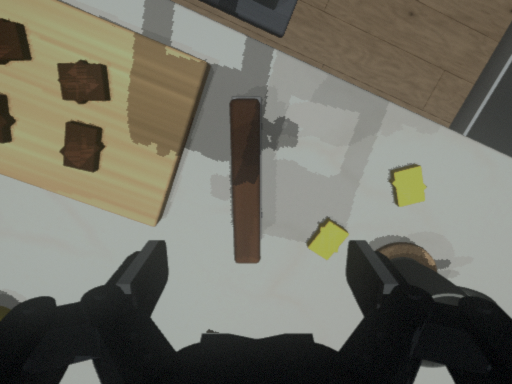

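The wrist view shows the scraper centred between the fingers (column 246, rows 98 to 262), and the fingers have clear ground either side. I'm descending and gripping.

Call:
drive_tool(plan=[[[-0.0136,-0.027,0.03,0],[-0.0136,-0.027,0.08,0],[-0.0136,-0.027,0.14,0],[-0.0136,-0.027,0.2,0],[-0.0136,-0.027,0.26,0],[-0.0136,-0.027,0.3,0],[-0.0136,-0.027,0.325,0],[-0.0136,-0.027,0.338,0],[-0.0136,-0.027,0.345,0],[-0.0136,-0.027,0.345,0],[-0.0136,-0.027,0.345,0],[-0.0136,-0.027,0.345,0]]], jaw=0)

```text
time_s: 2.4
eef_pos: [0.4675, 0.1922, 0.0306]
eef_rot: [0.001, -0.198, 0.98, -0.0]
wrist_force: [-0.2, -0.3, 0.3]
opening: 1.001
grasp_force: 0.0
```

Call:
drive_tool(plan=[[[0,0,0,0],[0,0,0,0],[0,0,0,0],[0,0,0,0],[0,0,0,0],[0,0,0,0],[0,0,0,0],[0,0,0,0],[0,0,0,0],[0,0,0,0],[0,0,0,0],[0,0,0,0]]], jaw=1)

```text
time_s: 3.4
eef_pos: [0.4668, 0.1921, 0.0298]
eef_rot: [0.0, -0.198, 0.98, 0.0]
wrist_force: [-1.7, 0.8, 5.8]
opening: 0.29
grasp_force: 59.7
```

Call:
drive_tool(plan=[[[0,0,-0.01,0],[0,0,-0.03,0],[0,0,-0.06,0],[0,0,-0.09,0],[0,0,-0.12,0],[0,0,-0.14,0],[0,0,-0.15,0],[0,0,-0.15,0],[0,0,-0.15,0],[0,0,-0.15,0]]])

```text
time_s: 4.23
eef_pos: [0.466, 0.1918, 0.0887]
eef_rot: [-0.001, -0.198, 0.98, -0.0]
wrist_force: [0.0, 0.5, -2.1]
opening: 0.289
grasp_force: 59.1
```

```bash
python3 - <<'E'
from h import *
st();
def bl(n):
    p,d=ctrl.camera(n);W=cloud(n,d);x,y,z=W[...,0],W[...,1],W[...,2]
    cv2.imwrite(f'pics/{n}1.png',cv2.resize(p[100:270,60:400,::-1] if n=='side' else p[150:240,150:360,::-1],None,fx=2.3,fy=2.3))
    return p.astype(int),d,W
p,d,W=bl('side');bl('top')
p,d,W=wrist();x,y,z=W[...,0],W[...,1],W[...,2]
m=(d>0)&(z>.11)&(z<.15)&(p.max(-1)<140)&(p[...,0].astype(int)>p[...,2]+12)
print(rect(W,m))
# board edges from wrist
B=(d>0)&(z>.022)&(z<.038)&(p[...,0].astype(int)-p[...,2]>50)
print('board pts',B.sum(),rect(W,B))
f=np.load('top.npz');P,D=f['p'].astype(int),f['d'];W=cloud('top',D);x,y,z=W[...,0],W[...,1],W[...,2]
m=(z>.02)&(z<.06)&(x>.36)&(x<.58)&(y>-.155)&(y<.14)
m=cv2.morphologyEx(m.astype(np.uint8),cv2.MORPH_OPEN,np.ones((5,5)))>0
print('board',rect(W,m))
E
```

```text
t 4.23 p [0.466  0.1918 0.0887] yang deg 112.78 F [ 0.   0.5 -2.1] open 0.289 grip 59.1 q6 [ 0.15  0.17  1.88 -0.    1.09 -1.81]
(13491, array([450.7, 186.9]), array([122.3,  25.3]), 23.16, 'z med/95', array([128.5, 129.8, 130.9]))
board pts 26103 (26103, array([469.1,  55. ]), array([177.6, 132.6]), 1.63, 'z med/95', array([29.8, 30.9, 32. ]))
board (5030, array([473.2, -13.7]), array([180.6, 263.1]), 1.39, 'z med/95', array([24.1, 29.9, 42.1]))
```

View pics/side1.png

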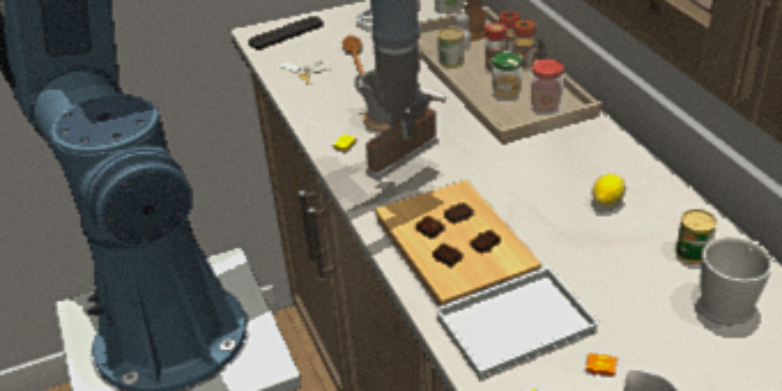

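The scraper is held level with its shoe clear. Next I turn it square to the board (closing axis 91.6°) and go over the free end.

Call:
drive_tool(plan=[[[0.02,-0.05,0,0.03],[0.05,-0.12,0,0.06],[0.08,-0.19,0,0.09],[0.094,-0.231,0,0.118],[0.094,-0.231,0,0.118],[0.094,-0.231,0,0.118],[0.094,-0.231,0,0.118]]])

```text
time_s: 4.97
eef_pos: [0.4676, 0.0925, 0.0893]
eef_rot: [-0.0, -0.014, 1.0, 0.0]
wrist_force: [0.1, 0.1, -2.3]
opening: 0.288
grasp_force: 59.5
```

Call:
drive_tool(plan=[[[0,0,0.02,0],[0,0,0.04,0],[0,0,0.055,0],[0,0,0.062,0],[0,0,0.066,0],[0,0,0.068,0],[0,0,0.068,0],[0,0,0.068,0]]])

```text
time_s: 5.63
eef_pos: [0.4679, 0.0922, 0.0625]
eef_rot: [0.0, -0.014, 1.0, -0.0]
wrist_force: [0.4, -0.2, -1.8]
opening: 0.289
grasp_force: 59.5
```

```bash
python3 - <<'E'
from h import *
st();go(.4745,-.15,91.6)
p,d,W=wrist();x,y,z=W[...,0],W[...,1],W[...,2]
m=(d>0)&(z>.09)&(z<.11)&(p[...,0].astype(int)>p[...,2]+12)&(y>.05)&(y<.14)
print(rect(W,m))
cv2.imwrite('pics/w1.png',p[:,:,::-1])
E
```

```text
t 5.63 p [0.4679 0.0922 0.0625] yang deg 91.55 F [ 0.4 -0.2 -1.8] open 0.289 grip 59.5 q6 [-0.06  0.15  1.96 -0.    1.02 -1.65]
shift units [-0.     -0.6057  0.    ] roll -0.0003
(14077, array([450.4,  90.3]), array([ 44. , 122.6]), 85.41, 'z med/95', array([101.5, 103.5, 104.6]))
```

View pics/w1.png

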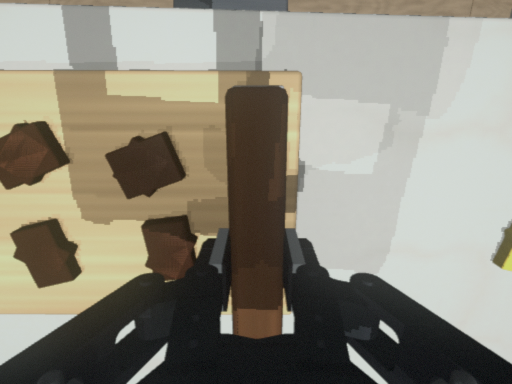

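The shoe is behind all four chunks (the nearest are at about (145,165) and (170,247)). I lower it the last 2 mm and sweep.

Call:
drive_tool(plan=[[[0,0,0.004,0],[0,0,0.006,0],[0,-0.02,0.006,0],[0,-0.045,0.006,0],[0,-0.07,0.006,0],[0,-0.095,0.006,0],[0,-0.12,0.006,0],[0,-0.145,0.006,0],[0,-0.17,0.006,0],[0,-0.195,0.006,0],[0,-0.22,0.006,0],[0,-0.245,0.006,0]]])

```text
time_s: 6.68
eef_pos: [0.4704, -0.0068, 0.0599]
eef_rot: [-0.0, -0.013, 1.0, 0.0]
wrist_force: [-1.1, 0.1, -2.2]
opening: 0.284
grasp_force: 59.6
```

```bash
python3 - <<'E'
from h import *
st();go(.4735,-.15,91.6)
p,d,W=wrist()
q,_=ctrl.camera('side')
cv2.imwrite('pics/w2.png',np.hstack([p[:,:300,::-1],cv2.resize(q[150:290,180:330,::-1],(411,384))]))
E
```

```text
t 6.68 p [ 0.4704 -0.0068  0.0599] yang deg 91.53 F [-1.1  0.1 -2.2] open 0.284 grip 59.6 q6 [-0.27  0.15  1.98  0.    1.01 -1.87]
shift units [ 0.0017 -0.358  -0.    ] roll -0.0004
```

View pics/w2.png

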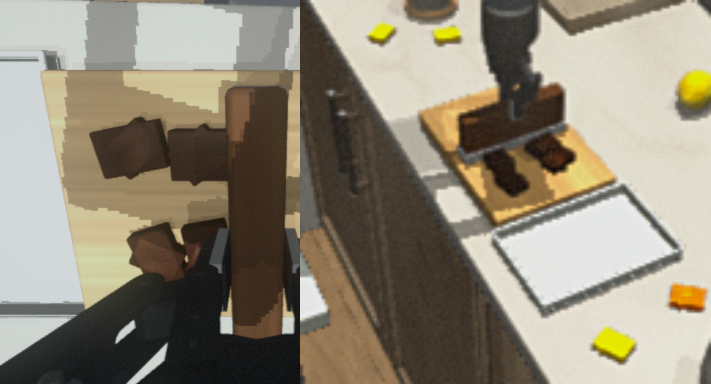

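The chunks ride ahead of the shoe in two files and are well inside its span. Continuing over the edge.

Call:
drive_tool(plan=[[[0,-0.025,0,0],[0,-0.05,0,0],[0,-0.075,0,0],[0,-0.1,0,0],[0,-0.125,0,0],[0,-0.15,0,0],[0,-0.175,0,0],[0,-0.2,0,0],[0,-0.22,0,0],[0,-0.24,0,0],[0,-0.26,0,0],[0,-0.28,0,0]]])

```text
time_s: 7.78
eef_pos: [0.4734, -0.1185, 0.0599]
eef_rot: [-0.0, -0.013, 1.0, -0.0]
wrist_force: [-0.1, -0.7, -2.3]
opening: 0.288
grasp_force: 59.6
```

Call:
drive_tool(plan=[[[0,-0.02,0,0],[0,-0.04,0,0],[0,-0.06,0,0],[0,-0.08,0,0],[0,-0.08,0,0],[0,-0.08,0,0],[0,-0.08,0,0]]])

```text
time_s: 8.37
eef_pos: [0.4741, -0.1496, 0.0598]
eef_rot: [-0.0, -0.013, 1.0, 0.0]
wrist_force: [-1.1, 0.3, -2.2]
opening: 0.29
grasp_force: 59.6
```

```bash
python3 - <<'E'
from h import *
st();go(.4735,-.07,91.6)
p,d,W=wrist()
q,_=ctrl.camera('side')
cv2.imwrite('pics/w3.png',np.hstack([p[:,:300,::-1],cv2.resize(q[150:290,180:330,::-1],(411,384))]))
E
```

```text
t 8.37 p [ 0.4741 -0.1496  0.0598] yang deg 91.53 F [-1.1  0.3 -2.2] open 0.29 grip 59.6 q6 [-0.54  0.2   1.92  0.    1.03 -2.14]
shift units [-3.800e-03  1.989e-01  1.000e-04] roll -0.0004
```

View pics/w3.png

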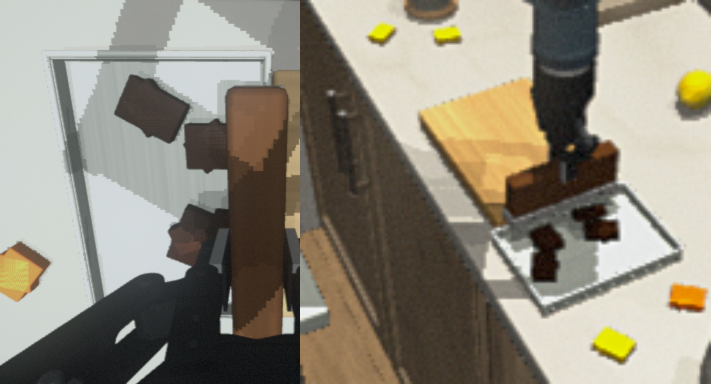

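All four chunks are in the tray. I lift slightly, return to mid-board and set the scraper down.

Call:
drive_tool(plan=[[[0,0,-0.01,0],[0,0.01,-0.02,0],[0,0.04,-0.02,0],[0,0.08,-0.02,0],[0,0.13,-0.02,0],[0,0.18,-0.02,0],[0,0.23,-0.02,0],[0,0.27,-0.02,0],[0,0.29,-0.02,0],[0,0.3,-0.02,0],[0,0.3,-0.02,0],[0,0.3,-0.02,0]]])

```text
time_s: 9.47
eef_pos: [0.4712, -0.03, 0.0681]
eef_rot: [0.0, -0.014, 1.0, -0.0]
wrist_force: [0.3, -1.0, -2.0]
opening: 0.29
grasp_force: 59.7
```

Call:
drive_tool(plan=[[[0,0,0.008,0],[0,0,0.015,0],[0,0,0.019,0],[0,0,0.021,0],[0,0,0.022,0],[0,0,0.022,0],[0,0,0.022,0]]])

```text
time_s: 10.05
eef_pos: [0.4708, -0.0303, 0.0598]
eef_rot: [-0.0, -0.013, 1.0, -0.0]
wrist_force: [-5.1, 0.3, 8.3]
opening: 0.289
grasp_force: 61.0
```

The scraper is in contact with the board (about 10 N). Releasing and retreating.

Call:
drive_tool(plan=[[[0,0,0,0],[0,0,0,0],[0,0,0,0],[0,0,0,0],[0,0,0,0],[0,0,0,0],[0,0,0,0],[0,0,0,0],[0,0,0,0],[0,0,0,0]]], jaw=0)

```text
time_s: 10.88
eef_pos: [0.471, -0.0297, 0.0591]
eef_rot: [-0.0, -0.014, 1.0, -0.0]
wrist_force: [0.1, 0.0, 0.1]
opening: 0.999
grasp_force: 0.0
```

Call:
drive_tool(plan=[[[0,0,-0.01,0],[0,0,-0.03,0],[0,0,-0.07,0],[0,0,-0.12,0],[0,0,-0.18,0],[0,0,-0.25,0],[0,0,-0.32,0],[0,0,-0.36,0],[0,0,-0.36,0],[0,0,-0.36,0],[0,0,-0.36,0]]])

```text
time_s: 11.8
eef_pos: [0.4704, -0.0296, 0.2025]
eef_rot: [-0.0, -0.013, 1.0, 0.0]
wrist_force: [-0.0, -0.3, -0.7]
opening: 0.995
grasp_force: 0.0
```

```bash
python3 - <<'E'
from h import *
st()
p,d,W=wrist();z=W[...,2];x,y=W[...,0],W[...,1]
m=(d>0)&(z>.085)&(z<.12)&(abs(y+.03)<.05)&(x>.37)&(x<.57);print(rect(W,m))
q,_=ctrl.camera('side')
cv2.imwrite('pics/w4.png',np.hstack([cv2.resize(p[:,:,::-1],(400,300)),cv2.resize(q[150:290,180:330,::-1],(400,300))]))
E
```

```text
t 11.8 p [ 0.4704 -0.0296  0.2025] yang deg 91.54 F [-0.  -0.3 -0.7] open 0.995 grip 0.0 q6 [-0.32 -0.05  1.86 -0.    1.33 -1.91]
(4589, array([471. , -28.1]), array([155.4,  26. ]), 1.77, 'z med/95', array([ 98.3, 100.6, 101.9]))
```

View pics/w4.png

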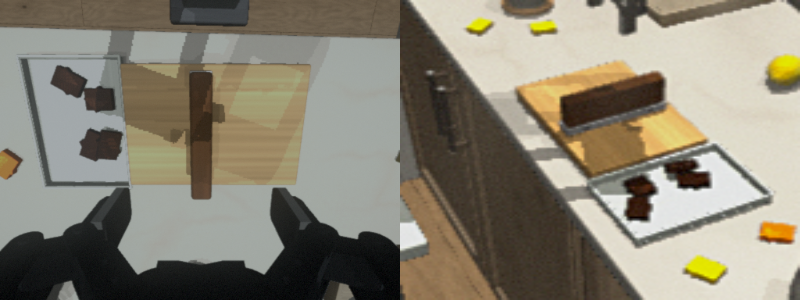

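The scraper stands upright on the board (top at 100 mm) and all four chunks are in the tray. Before handing in, I check the chunk heights.

```bash
python3 - <<'E'
from h import *
p,d,W=wrist();x,y,z=W[...,0],W[...,1],W[...,2]
m=(d>0)&(p.max(-1)<95)&(y<-.12)&(y>-.28)&(x>.39)&(x<.57)&(z>.008)&(z<.08)
c,l,s,_=cv2.connectedComponentsWithStats(m.astype(np.uint8))
for i in range(1,c):
    if s[i,4]>60: print(rect(W,l==i))
E
```

```text
(2188, array([ 425.5, -199.9]), array([93.9, 44.3]), 65.61, 'z med/95', array([11.9, 15.8, 17.2]))
(619, array([ 494.2, -277.9]), array([151.6,   3.1]), 1.12, 'z med/95', array([ 8.4, 12.8, 17.1]))
(1738, array([ 505. , -182.8]), array([61.9, 54.5]), 81.11, 'z med/95', array([14.9, 18.6, 30.4]))
```

```bash
python3 -c "
from bench import ctrl
print(ctrl.hand_in())"
```

```text
the job is handed in; nothing more can be done
None
```

I handed the job in after about 12 s of the 48 s: in the last images all four chunks lie in the tray, the scraper stands upright on the cleared board, and the arm never went near the mug or the jug. The hand-in gave no verdict.

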